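# Check-weigh a pair of moulded hubs on the spring scale

### The job

Set the cream flanged hub that stands loose on the bench upright in the empty pocket of the steel carrier, beside the hub already there. Then lift the carrier by its bail, keeping it level, hang the bail's crossbar in the scale's hook and let the weight down slowly, so that the pointer eases down without a jolt and settles with the carrier hanging free and both hubs still in their pockets. Leave the black roller and the steel gear where they are.

Things in the scene. Friction and masses are not known exactly. Their poses are not given: they have to be found in the camera images.
- hub_centre (a point): cream moulded hub standing loose on the bench (one of three small parts there): round flange 44 mm diameter and 14 mm high at the bottom, with a round boss 28 mm diameter on top of it up to 46 mm; 60 g. This point is on its axis, 23 mm above its underside; z is its axis, up. Pinch it by the boss.
- hub_in_centre (a point): the like hub that is already in the carrier's far pocket; same sizes and the same point.
- empty_pocket (a point): where the hub's centre point lies when the hub stands centred in the carrier's empty pocket, the one nearer the robot, 31 mm to the -x side of the bail (axes as the carrier's). Pocket 54 x 54 mm inside, floor 23 mm below this point, lip 8 mm above the floor. The bail stands so close that an upright gripper body strikes it: lean the tool 20 to 35 degrees, its body to the carrier's -x side.
- full_pocket (a point): the same point of the carrier's far pocket, 31 mm to the +x side of the bail, already filled.
- bail (a point): middle of the bail's crossbar, 150 mm above the carrier's underside; axes as the carrier's. Bar round, 8 mm diameter, along y, between two flat uprights 12 mm (x) by 6 mm (y), 62 mm over their outsides, 50 mm inside, rising to 154 mm. Pinch it across both uprights from outside (62 mm), about 14 mm below the bar: this leaves the hook room between the fingers.
- hook (a point): where the crossbar's centre lies when it sits in the bottom of the scale's hook; moves with the hook; 215 mm above the bench unloaded. Flat steel V, 14 mm wide, open to -x (to the robot): tip 26 mm to the -x side, its top 15 mm above this point, so bring the bar in along +x at least 20 mm above this point; shank 30 mm to the +x side. Axes: z up, x into the hook, y where the bar is to lie.
- scale (a joint): travel of the spring scale's hook and pointer, m: 0 unloaded, grows downwards, end stop at 0.085. The spring gives about 8 mm for each 100 g (120 N/m), lightly damped; the loaded carrier pulls it down about 27 to 43 mm at rest.
- roller_centre (a point): black roller standing on the bench, 38 mm diameter, 68 mm high with its spigot; to be left alone. Point half-way up.
- gear_centre (a point): dark steel gear lying flat on the bench, about 54 mm diameter, 22 mm high; to be left alone. Point half-way up.
- carrier: the carrier: sheet-steel pan 124 mm (x) by 62 mm (y), floor 4 mm thick, rim 12 mm high, with two pockets and a rigid bail across its middle; 0.2 to 0.4 kg empty. Origin: centre of its underside, on the bench at the start. Axes: z up, y along the bail's crossbar, x along the pan away from the robot.
- stand: fixed stand of the scale; origin on the bench straight under the hook, axes as the hook's. Aluminium casing, 84 mm wide (y), from 20 to 74 mm on the +x side, its underside 330 mm above the bench, overhangs the hook: lean the tool 25 to 45 degrees, its body to the -x side. Post 22 mm diameter at x 50, y 125 mm. Base 14 mm high, x 0 to 150, y -15 to 185 mm.
Things that resemble listed ones, but are neither listed nor needed, are in the scene too. Leave any orange or pink look-alike of the part that bears hub_in_centre alone.

How it is judged:
On the way, in this order (a step that is already met when the one before it is completed fails the run):
1. the loose hub stands in the empty pocket, let go, with the carrier still on the bench (distance between hub_centre and empty_pocket below 0.012 m and angle between hub_centre's own z axis and vertical below 0.15 rad and contact force between the fingers and hub below 0.1 N and height (world z) of bail below 0.158 m), for 0.2 s.
2. the crossbar is in the hook and the spring is carrying weight (distance between bail and hook below 0.015 m and value of joint scale above 0.01 m), for 0.2 s.
At the end, for the whole second after the job is handed in: The crossbar hangs in the hook (its middle within 15 mm of the hook's bottom point), the pointer rests between 20 and 55 mm of travel moving slower than 20 mm/s, the carrier hangs within 0.25 rad of level, slower than 50 mm/s, and each hub's centre is within 12 mm of its pocket's centre point (distance between bail and hook below 0.015 m and value of joint scale between 0.02 and 0.055 m and velocity of joint scale between -0.02 and 0.02 m/s and angle between bail's own z axis and vertical below 0.25 rad and linear speed of carrier below 0.05 m/s and distance between hub_centre and empty_pocket below 0.012 m and distance between hub_in_centre and full_pocket below 0.012 m); the robot touches nothing.
It fails at once if the pointer was jolted: the hook went down faster than 0.25 m/s (velocity of joint scale above 0.25 m/s).
It fails at once if the hook was dragged down almost to its end stop (75 mm) (value of joint scale above 0.075 m).
It fails at once if the carrier was tipped more than 0.5 rad from level (angle between bail's own z axis and vertical above 0.5 rad).
It fails at once if the roller was moved more than 25 mm (distance of roller_centre from where it was at the start of the episode above 0.025 m).
It fails at once if the gear was moved more than 25 mm (distance of gear_centre from where it was at the start of the episode above 0.025 m).
It also fails if it takes over 61 s, if anything falls off the work surface, if the arm or the gripper's body presses on something with over 40 N, if the wrist force passes 120 N, or if a joint passes its speed limit or range.

### The arm

A 7-joint arm with a two-finger parallel gripper is mounted at the origin on the work surface. World frame = base frame: x ahead of the robot, y to its left, z up, the work surface at z = 0. Lengths are in m, angles in rad, forces in N, time in s.
With the tool pointing down it reaches from about 0.425 to 0.95 m from the base axis. Payload 4.7 kg.
Tool frame: the origin (TCP) lies on the centre line of the jaws, within the pads' length; the fingertips stand robot.nose_length ahead of it and the grasp point (between the pads) lies 8 mm behind it (robot.nose_length is the distance from the TCP to the fingertips, in m); z points along the fingers, y is the line along which they close (so a half turn about z gives the same grasp; the last joint's range is limited). The gripper opens to 85 mm and grips with 20 to 120 N. Pads are 22 mm wide; open, the fingers measure 114 mm over their backs; the gripper's body (76 mm by 85 mm) begins 54 mm behind the grasp point. The pads swing forward as they close: fully open they stand 13 mm farther back than shut.
Start: joints at [-1.254, 0.469, -0.049, 1.532, 0.024, 1.141, -0.082], TCP at [0.229, 0.635, 0.242] pointing down, gripper open.
Joint ranges: [-2.59, 2.59], [-0.33, 1.99], [-1.39, 1.29], [0.1, 2.45], [-1.04, 4.18], [0.21, 1.99], [-2.66, 2.66]. Speed limits (rad/s): [2.57, 2.57, 3.14, 3.14, 3.14, 3.14, 3.14].

### API

Orientations are given as [roll, pitch, yaw] about the fixed x, y, z axes, in that order (R = Rz(yaw) Ry(pitch) Rx(roll)).
In Python, from plant import robot gives the robot as it stands. Calls block until the motion is done:
- robot.goto(position, orientation): joint-space move of the TCP to a pose.
- robot.move_straight(position, vel=0.15, attitude=None, contact_N=None): straight line of the TCP; attitude=None keeps the orientation; vel is the mean speed in m/s. With contact_N (N) it stops when the force on the tool has changed by that much, and returns True; else False.
- robot.move_joints(angles): joint-space move.
- robot.grip(opening, strength=None): opening from 0.0 (shut) to 1.0 (fully open); strength is the grip in N (None keeps the last); returns when the fingers have stopped.
- robot.sleep(seconds).
- robot.inverse_kinematics(position, orientation): joint angles nearest the present ones, or None.
- robot.sense(): the state.
- robot.grab_frame(name): name is "side" or "top"; returns a dict with "image" (400x640x3 uint8, red, green, blue), "range_z" (400x640 float32, m along the optical axis (not along the pixel's ray), 0 where there is no reading), "fx", "fy", "cx", "cy" (pixels), "dist_coeffs" ([k1, k2, p1, p2, k3] as OpenCV has them; the pictures are not rectified), "R" (3x3) and "t" (3): a world point X has camera coordinates R X + t. Camera axes: x right, y down, z forward; pixel columns grow to the right and rows downward; lengths in m; the calibration is good to about 2 mm. A picture is of the moment at which its call begins.
A pose or a line that the arm cannot do raises robot.IKError and nothing moves.
- robot.close_job(): hands the job in; it is judged then, once.
The state is a dict: "t": time; "joint_pos": joint angles; "joint_velocities": joint speeds; "effort": joint torques, N m; "tcp_pos": TCP position; "tcp_rot": TCP orientation; "wrist_force": force on the tool from outside, world axes, zero at the start; "torque": the same for the moment, N m; "opening": opening from 0.0 (shut) to 1.0 (fully open); "gripper_force": force on a finger pad.
Only numpy, scipy, OpenCV 4.12 (cv2) and the standard library are available. Lean on these libraries where they do the work, as an engineer would, in place of code of your own. Each camera call takes 0.05 s, during which the arm holds its last target. There are 200 camera calls.

## Working session

There is one attempt and no reset: what is moved stays moved. The work goes in short steps, each a Python script; the robot and the scene stay as the last script left them, time stands still between calls to the robot, and variables do not carry over. Pictures are saved under pics/ and viewed, at most 12 in all, crops included, and the job is handed in when it is done.

```bash
mkdir -p pics; ls; cat > h.py <<'E'
import numpy as np, cv2
from plant import robot
def save(name,f): cv2.imwrite('pics/'+name,cv2.cvtColor(f,cv2.COLOR_RGB2BGR))
def cloud(f):
    "world xyz per pixel, HxWx3, nan where no range"
    h,w=f['range_z'].shape
    K=np.array([[f['fx'],0,f['cx']],[0,f['fy'],f['cy']],[0,0,1.]])
    u,v=np.meshgrid(np.arange(w),np.arange(h))
    n=cv2.undistortPoints(np.stack([u,v],-1).reshape(-1,1,2).astype(float),K,np.array(f['dist_coeffs'])).reshape(h,w,2)
    z=f['range_z'].astype(float); z[z==0]=np.nan
    P=np.dstack([n*z[...,None],z])
    return (P-np.array(f['t']))@np.array(f['R'])
E
python3 - <<'E'
from h import *
import pickle
for n in('side','top'):
    f=robot.grab_frame(n); save(n+'0.png',f['image']); pickle.dump({k:f[k] for k in f},open(n+'0.pkl','wb'))
    print(n, -np.array(f['R']).T@np.array(f['t']), np.array(f['R'])[2],f['fx'])
s=robot.sense(); print(s['t'],s['tcp_pos'],s['tcp_rot'],robot.nose_length,s['opening'])
E
```

```text
pics
side [ 0.25363328 -0.65165594  0.71534919] [ 0.29570445  0.69412399 -0.65631605] 402.5675411624274
top [ 0.31086    -0.05637241  1.42182542] [ 0.1724094   0.01050372 -0.98496937] 479.4431482333645
0.1 [0.22860669 0.63457934 0.24135706] [-3.13982900e+00  4.62445962e-05  2.79579006e+00] 0.011 0.9978440607641829
```

View pics/side0.png

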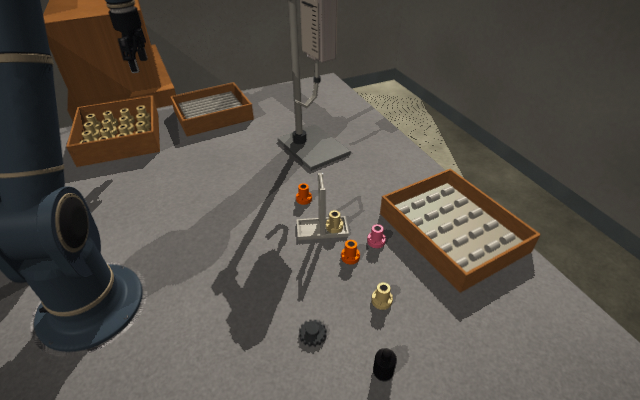

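View pics/top0.png

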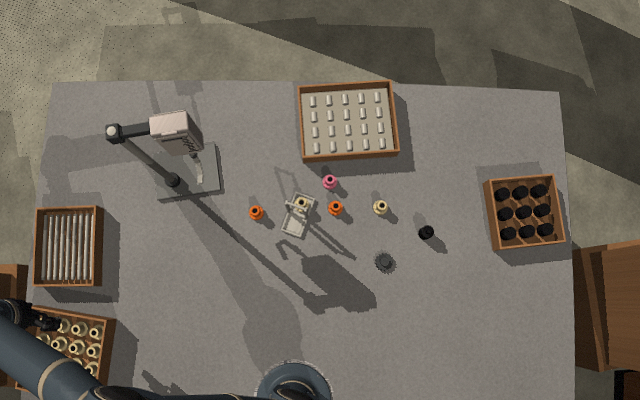

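The loose cream hub is at side (382,296) / top (380,207). The look-alikes are orange at top (256,212) and (335,207), pink at (329,182), and the cream hub already in the carrier at (302,202). The carrier is at top (298,214) and the hook near side (308,100). I'll confirm with a crop and measure.

```bash
python3 - <<'E'
from h import *
import pickle
F={n:pickle.load(open(n+'0.pkl','rb')) for n in('side','top')}
C={n:cloud(F[n]) for n in F}
t=F['top']['image'][165:265,240:440]; s=F['side']['image'][60:320,270:430]
a=cv2.resize(t,None,fx=4,fy=4,interpolation=cv2.INTER_CUBIC)[:400,:800]
save('croptop.png',a)
save('cropside.png',cv2.resize(F['side']['image'][60:260,260:400],None,fx=4,fy=3*4/3,interpolation=cv2.INTER_CUBIC)[:,:].copy()[:600] if 0 else cv2.resize(F['side']['image'][65:260,265:400],None,fx=3,fy=3,interpolation=cv2.INTER_CUBIC))
# ring tops: all points in the working region, cluster by height band
P=np.vstack([np.c_[C[n].reshape(-1,3),F[n]['image'].reshape(-1,3)] for n in('top',)])
P=P[~np.isnan(P[:,0])]
def at(n,u,v,r=1): return np.nanmedian(C[n][v-r:v+r+1,u-r:u+r+1].reshape(-1,3),axis=0).round(4)
for n,u,v in [('top',380,207),('top',302,202),('top',335,207),('top',256,212),('top',329,182),('top',426,232),('top',385,262),('top',298,214),('top',200,180),('side',382,296),('side',334,215),('side',322,180),('side',308,100),('side',316,80),('side',312,332),('side',384,365)]: print(n,u,v,at(n,u,v))
np.set_printoptions(suppress=True)
# boss top fits at z 0.035..0.055 near loose hub
for nm,c,z0,z1 in [('loose',(0,0),.036,.056)]:
    for n in('top','side'):
        c=at(n,*((380,207) if n=='top' else (382,296)))
        Q=C[n].reshape(-1,3); q=Q[(np.hypot(*(Q[:,:2]-c[:2]).T)<.04)&(Q[:,2]>.040)&(Q[:,2]<.056)]
        print(n,len(q),q.min(0),q.max(0),(q.min(0)+q.max(0))/2)
# bench check
for n in C:
    Q=C[n].reshape(-1,3); m=(abs(Q[:,2])<.012)&(Q[:,0]>.4)&(Q[:,0]<.8)&(abs(Q[:,1])<.2); print(n,'bench',np.median(Q[m,2]))
E
```

```text
top 380 207 [ 0.5613 -0.2375  0.0477]
top 302 202 [ 0.5701 -0.0096  0.0514]
top 335 207 [ 0.5582 -0.1059  0.0456]
top 256 212 [0.5383 0.124  0.0469]
top 329 182 [ 0.6336 -0.0873  0.0451]
top 426 232 [ 0.4879 -0.3676  0.0655]
top 385 262 [ 0.4031 -0.2554  0.0213]
top 298 214 [0.5409 0.0026 0.0126]
top 200 180 [0.5896 0.2503 0.2249]
side 382 296 [ 0.5569 -0.2554  0.0357]
side 334 215 [ 0.5654 -0.0117  0.0492]
side 322 180 [0.5424 0.0076 0.1525]
side 308 100 [0.6167 0.2575 0.2168]
side 316 80 [0.6393 0.2542 0.2701]
side 312 332 [ 0.3993 -0.2644  0.0232]
side 384 365 [ 0.4807 -0.3892  0.0501]
top 73 [ 0.5545653  -0.25561256  0.04065325] [ 0.58175101 -0.22803713  0.05256908] [ 0.56815815 -0.24182484  0.04661116]
side 135 [ 0.55166764 -0.25873288  0.04040225] [ 0.57885428 -0.23004543  0.04804814] [ 0.56526096 -0.24438916  0.04422519]
side bench -0.0007395330667136194
top bench 0.0006412461323702432
```

View pics/croptop.png

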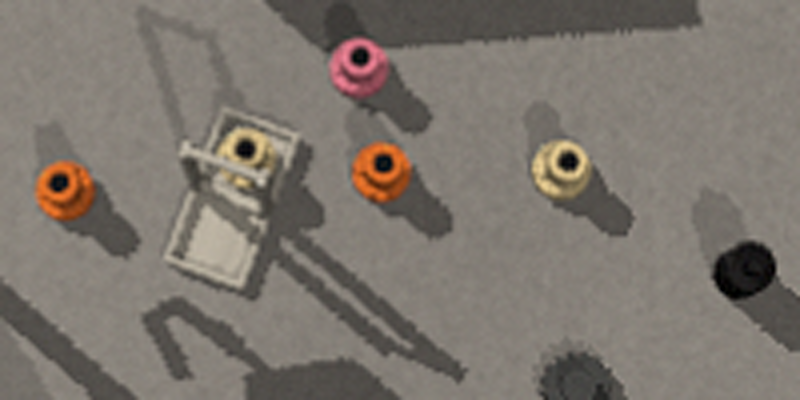

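View pics/cropside.png

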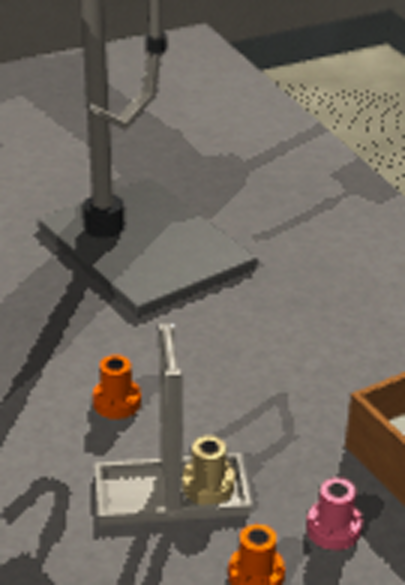

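The crops confirm it: the loose cream hub is at croptop (562,168), and the carrier's empty pocket is the near one at (215,240). The hook is a V with its bottom at cropside (124,122), tip at left and shank at right. Next I'll fit the carrier and hook poses.

```bash
cat > fit.py <<'E'
from h import *
import pickle
np.set_printoptions(suppress=True,precision=4)
F={n:pickle.load(open(n+'0.pkl','rb')) for n in('side','top')}
C={n:cloud(F[n]) for n in F}
def box(n,lo,hi):
    Q=C[n].reshape(-1,3); return Q[np.all((Q>lo)&(Q<hi),axis=1)]
for n in C:
    q=box(n,[.45,-.06,.006],[.63,.07,.0165]); r=cv2.minAreaRect(q[:,:2].astype(np.float32)*1000); print(n,'pan',len(q),r)
    q=box(n,[.48,-.05,.142],[.62,.07,.165]); 
    if len(q)>3:
        c=q.mean(0); d=np.linalg.svd(q[:,:2]-c[:2])[2][0]; s=(q[:,:2]-c[:2])@d
        print(n,'bar',len(q),'mid',c[:2]+d*(s.min()+s.max())/2,'len',np.ptp(s),'ztop',np.percentile(q[:,2],90),'dir',np.degrees(np.arctan2(*d[::-1]))%180)
    q=box(n,[.53,-.05,.038],[.62,.05,.058]); print(n,'hub_in',len(q),(q.min(0)+q.max(0))/2,np.ptp(q,axis=0))
    q=box(n,[.53,.2,.17],[.70,.32,.32]); print(n,'hook',len(q)); 
    for z in np.arange(.19,.32,.01):
        w=q[abs(q[:,2]-z)<.005]
        if len(w): print('  z%.2f'%z,len(w),w[:,:2].min(0),w[:,:2].max(0))
    q=box(n,[.5,.1,.008],[.85,.5,.022]); r=cv2.minAreaRect(q[:,:2].astype(np.float32)*1000); print(n,'base',len(q),r)
    q=box(n,[.5,.1,.32],[.85,.45,.6]); 
    if len(q): r=cv2.minAreaRect(q[:,:2].astype(np.float32)*1000); print(n,'casing',len(q),r,q[:,2].min(),q[:,2].max())
E
python3 fit.py
```

```text
side pan 343 ((538.1080322265625, 1.6042823791503906), (65.31146240234375, 124.26791381835938), 71.82272338867188)
side bar 91 mid [0.5384 0.0019] len 0.06457119737327273 ztop 0.15399580450380204 dir 71.24613996329406
side hub_in 123 [0.5554 0.0003 0.0474] [0.0501 0.0609 0.0187]
side hook 261
  z0.20 3 [0.6034 0.2474] [0.6084 0.2492]
  z0.21 32 [0.5939 0.2438] [0.6219 0.2643]
  z0.22 44 [0.5795 0.2422] [0.6346 0.2613]
  z0.23 29 [0.577  0.2399] [0.6383 0.2651]
  z0.24 18 [0.6319 0.2494] [0.6416 0.2632]
  z0.25 18 [0.6338 0.2501] [0.6416 0.2662]
  z0.26 16 [0.6358 0.2502] [0.6441 0.2624]
  z0.27 23 [0.6331 0.2492] [0.6478 0.2649]
  z0.28 23 [0.6342 0.2513] [0.6508 0.2657]
  z0.29 16 [0.6378 0.2539] [0.6461 0.2603]
  z0.30 16 [0.6379 0.2541] [0.6474 0.2597]
  z0.31 15 [0.6386 0.2532] [0.6468 0.2627]
side base 1652 ((650.1917724609375, 276.2498779296875), (379.9346008300781, 207.08444213867188), 80.08807373046875)
side casing 2489 ((635.0617065429688, 302.430419921875), (58.879024505615234, 179.8003387451172), 15.281429290771484) 0.32012976789463315 0.4716422142869117
top pan 401 ((539.
[... 223 characters left out ...]
.0495] [0.0512 0.0585 0.0134]
top hook 184
  z0.21 33 [0.5974 0.2479] [0.6216 0.2637]
  z0.22 50 [0.5818 0.2451] [0.6356 0.2644]
  z0.23 39 [0.5779 0.2438] [0.6357 0.2659]
  z0.24 10 [0.6344 0.2519] [0.6422 0.2652]
  z0.25 10 [0.6369 0.2526] [0.6415 0.2653]
  z0.26 9 [0.6369 0.2523] [0.6439 0.2656]
  z0.27 10 [0.6367 0.2513] [0.6476 0.2665]
  z0.28 20 [0.6363 0.2511] [0.6461 0.27  ]
  z0.29 3 [0.6408 0.2567] [0.6416 0.2624]
top base 2349 ((676.8951416015625, 294.51861572265625), (339.84149169921875, 384.92681884765625), 1.044886589050293)
top casing 2712 ((641.7904052734375, 310.290771484375), (60.95709228515625, 184.9031219482422), 11.876157760620117) 0.32034088518219217 0.48703968000842207
```

```bash
cat >> h.py <<'E'
from scipy.spatial.transform import Rotation as Rot
CY=np.radians(-18.7); BAIL=np.array([.5400,.0035,.150])
def ax(yaw): return np.array([np.cos(yaw),np.sin(yaw),0])
def ori(yaw,lean,flip=0):
    "tool leaned by lean deg, body to -x of frame yaw, closing along that frame's y"
    l=np.radians(lean); z=np.sin(l)*ax(yaw)-np.cos(l)*np.array([0,0,1.]); y=ax(yaw+np.pi/2)*(-1 if flip else 1)
    R=np.c_[np.cross(y,z),y,z]; return Rot.from_matrix(R).as_euler('xyz'),z
def tcp(grasp,yaw,lean,flip=0):
    o,z=ori(yaw,lean,flip); return np.array(grasp)+.008*z,o
E
cat > f2.py <<'E'
exec(open('fit.py').read().split('for n in C:')[0])
for n in C:
    q=box(n,[.56,.225,.195],[.66,.29,.235]); c=q[:,:2].mean(0); d=np.linalg.svd(q[:,:2]-c)[2][0]; d*=np.sign(d[0]); s=(q[:,:2]-c)@d
    e=(q[:,:2]-c)@[-d[1],d[0]]
    print(n,'hook yaw',np.degrees(np.arctan2(d[1],d[0])),'ends',c+d*s.min(),c+d*s.max(),np.ptp(s),'width',np.ptp(e), 'mid off',(e.max()+e.min())/2,'zmin',q[:,2].min())
    q=box(n,[.55,.2,.24],[.7,.32,.30]); print(n,'shank',np.median(q[:,:2],0))
q=box('top',[.5,.1,.44],[.85,.45,.52]); print('cas z',np.percentile(q[:,2],[5,50,95]));
m=q[q[:,2]>np.percentile(q[:,2],50)-.012]; print(cv2.minAreaRect(m[:,:2].astype(np.float32)*1000))
hk=np.array([.607,.254,.215])
HU=np.array([.567,-.243,.037]); x=ax(CY); EP=BAIL-[0,0,.15]-.031*x+[0,0,.041]
for fl in(0,1):
  for ln in(22,27,33):
    for nm,g,y in[('pick',HU,CY),('pickup',HU+[0,0,.09],CY),('pock',EP,CY),('pockup',EP+[0,0,.09],CY),('bail',BAIL-[0,0,.014],CY),('bailup',BAIL+[0,0,.11],CY),('pre',hk+[-.08,-.01,.02],.12),('hook',hk+[0,0,.015],.12),('hookdn',hk-[0,0,.06],.12)]:
        j=robot.inverse_kinematics(*tcp(g,y,ln,fl)); print(fl,ln,nm,None if j is None else np.array(j).round(2))
E
python3 f2.py
```

```text
side hook yaw 13.162917370630161 ends [0.5776 0.2435] [0.6377 0.2575] 0.06179449888818581 width 0.0178087131035553 mid off 0.002628690376723467 zmin 0.20341004161777923
side shank [0.639 0.256]
top hook yaw 9.551111381184901 ends [0.5775 0.2501] [0.6365 0.26  ] 0.05978474182945989 width 0.014891446304655066 mid off 0.0006743366663669132 zmin 0.20803604421094143
top shank [0.6392 0.2567]
cas z [0.4505 0.4777 0.4829]
((642.9244995117188, 311.5635986328125), (58.21363067626953, 182.8787384033203), 11.8761568069458)
0 22 pick [ 0.69  0.58 -0.44  2.08  1.07  0.26  0.59]
0 22 pickup [-0.01  0.41  0.44  2.08 -0.56  0.35  2.1 ]
0 22 pock [ 0.07  0.46 -0.34  2.3   1.41  0.35 -0.31]
0 22 pockup [-0.53  0.25  0.36  2.28  0.34  0.3   0.74]
0 22 bail [-0.49  0.29  0.36  2.22  0.24  0.32  0.87]
0 22 bailup [-0.65  0.09  0.51  2.1   0.22  0.64  0.93]
0 22 pre [-0.72  0.19  0.15  2.03  0.25  0.59  0.93]
0 22 hook [-0.62  0.31  0.11  1.87  0.19  0.61  1.04]
0 22 hookdn [-0.59  0.41  0.08  1.94  0.26  0.45  0.96]
0 27 pick [ 0.82  0.62 -0.61  2.13  1.62  0.31  0.08]
0 27 pickup [ 0.69  0.41 -0.43  2.1
[... 1480 characters left out ...]
 pockup [-1.15  0.43  1.13  2.36 -0.9   0.23 -1.2 ]
1 27 bail [-0.59  0.28  0.45  2.28  0.49  0.22 -2.54]
1 27 bailup [-0.5   0.06  0.31  2.14  0.4   0.56 -2.4 ]
1 27 pre [-1.06  0.17  0.51  2.1   0.26  0.47 -2.24]
1 27 hook [-1.03  0.33  0.61  1.95 -0.05  0.47 -1.9 ]
1 27 hookdn [-1.01  0.44  0.6   2.02 -0.24  0.31 -1.75]
1 33 pick [ 0.68  0.58 -0.42  2.2   2.35  0.27  2.47]
1 33 pickup None
1 33 pock [-0.24  0.46 -0.05  2.42  2.15  0.41  2.  ]
1 33 pockup None
1 33 bail None
1 33 bailup [-1.38  0.03  1.2   2.23  0.59  0.45 -2.56]
1 33 pre [-1.07  0.15  0.48  2.17  0.55  0.37 -2.53]
1 33 hook [-1.08  0.31  0.64  2.02  0.09  0.33 -2.05]
1 33 hookdn [-1.25  0.53  0.91  2.09 -0.93  0.24 -1.12]
```

```bash
python3 - <<'E'
from h import *
np.set_printoptions(suppress=True,precision=3)
L=21; HU=np.array([.567,-.243,.038])
def st(m): s=robot.sense(); print(m,round(s['t'],2),np.array(s['tcp_pos']),np.array(s['joint_pos']),'op',round(s['opening'],3),'gf',s['gripper_force'],np.array(s['wrist_force']))
robot.goto([.30,.36,.30],robot.sense()['tcp_rot']); st('wp')
robot.goto(*tcp(HU+[0,0,.16],CY,L)); st('above')
robot.grip(.72); robot.move_straight(tcp(HU+[0,0,0],CY,L)[0],vel=.1,contact_N=8); st('down')
robot.grip(0,30); st('gripped')
robot.move_straight(tcp(HU+[0,0,.10],CY,L)[0],vel=.12); st('up')
f=robot.grab_frame('side'); save('s1.png',cv2.resize(f['image'][150:350,300:500],None,fx=3,fy=3))
E
```

```text
wp 1.22 [0.3   0.361 0.3  ] [-0.979  0.079  0.011  1.923 -0.001  1.14   0.259] op 0.999 gf 0.0 [ 0.794  0.18  -0.829]
above 3.59 [ 0.57  -0.243  0.191] [-0.022  0.302  0.436  2.008 -0.3    0.508  1.857] op 1.003 gf 0.0 [ 0.427 -0.756  0.29 ]Traceback (most recent call last):
  File "<stdin>", line 7, in <module>
plant.IKError: the arm cannot follow that straight line within its joint ranges
```

```bash
python3 - <<'E'
from h import *
np.set_printoptions(suppress=True,precision=2)
HU=np.array([.567,-.243,.038]); EP=BAIL-[0,0,.15]-.031*ax(CY)+[0,0,.042]
for fl in(0,1):
  for d in(-90,-60,-40,-20,0,20,40,60,90):
    for h in(0,.1):
        j=robot.inverse_kinematics(*tcp(HU+[0,0,h],CY+np.radians(d),21,fl)); print('pick',fl,d,h,j is not None and np.array(j))
for d in(-25,-15,-8,0,8,15,25):
    for h in (0,.03,.1,.13):
        j=robot.inverse_kinematics(*tcp(EP+[0,0,h],CY+np.radians(d),21)); print('place',d,h,j is not None and np.array(j))
E
```

```text
pick 0 -90 0 [-0.45  0.88  0.93  1.88 -0.47  0.72  0.31]
pick 0 -90 0.1 [-0.5   0.73  1.    1.84 -0.31  0.86  0.24]
pick 0 -60 0 [-0.38  0.74  0.79  2.01 -0.4   0.43  0.76]
pick 0 -60 0.1 [-0.47  0.6   0.91  1.96 -0.24  0.61  0.68]
pick 0 -40 0 [-0.23  0.64  0.59  2.07 -0.3   0.27  1.05]
pick 0 -40 0.1 [-0.36  0.5   0.76  2.02 -0.2   0.47  1.  ]
pick 0 -20 0 [ 0.31  0.54 -0.05  2.08  0.76  0.24  0.45]
pick 0 -20 0.1 [-0.19  0.42  0.58  2.06 -0.27  0.39  1.44]
pick 0 0 0 [ 0.09  0.56  0.32  2.11 -0.93  0.21  2.47]
pick 0 0 0.1 [ 0.05  0.39  0.36  2.06 -0.4   0.38  1.95]
pick 0 20 0 [ 0.42  0.55 -0.02  2.07 -0.64  0.24  2.61]
pick 0 20 0.1 [ 0.28  0.39  0.16  2.02 -0.51  0.45  2.44]
pick 0 40 0 [ 0.74  0.61 -0.37  2.   -0.2   0.33  2.58]
pick 0 40 0.1 [ 0.67  0.43 -0.27  1.95 -0.3   0.53  2.62]
pick 0 60 0 [ 0.97  0.71 -0.65  1.91  0.13  0.49  2.66]
pick 0 60 0.1 [ 1.04  0.58 -0.74  1.86  0.07  0.68  2.65]
pick 0 90 0 [ 1.25  1.07 -1.21  1.76  0.76  0.97  2.66]
pick 0 90 0.1 [ 1.3   1.   -1.36  1.71  0.69  1.12  2.65]
pick 1 -90 0 [0.12 0.65 0.07 1.85 0.48 0.76 2.62]
pick 1 -90 0.1 [ 0
[... 1852 characters left out ...]
5  0.15  0.42  0.95]
place 8 0 [ 0.02  0.44 -0.24  2.31  1.35  0.24 -0.1 ]
place 8 0.03 [ 0.02  0.37 -0.24  2.3   1.03  0.26  0.22]
place 8 0.1 [-0.63  0.24  0.52  2.28 -0.    0.3   1.24]
place 8 0.13 [-0.64  0.18  0.52  2.25  0.08  0.39  1.17]
place 15 0 [ 0.76  0.78 -1.18  2.28  1.56  0.78 -0.  ]
place 15 0.03 [ 0.22  0.4  -0.44  2.29  1.11  0.27  0.29]
place 15 0.1 [-0.52  0.23  0.42  2.28 -0.08  0.29  1.45]
place 15 0.13 [-0.53  0.17  0.43  2.25 -0.    0.37  1.38]
place 25 0 [ 0.41  0.5  -0.62  2.3   1.43  0.28  0.21]
place 25 0.03 [ 0.42  0.43 -0.63  2.28  1.13  0.28  0.49]
place 25 0.1 [-0.35  0.22  0.27  2.28 -0.22  0.29  1.79]
place 25 0.13 [-0.37  0.16  0.3   2.25 -0.15  0.37  1.72]
```

```bash
cat >> h.py <<'E'
def st(m):
    s=robot.sense(); np.set_printoptions(suppress=True,precision=3)
    print(m,round(s['t'],2),np.array(s['tcp_pos']),np.array(s['tcp_rot']),np.array(s['joint_pos']),'op',round(s['opening'],3),'gf',round(s['gripper_force'],1),np.array(s['wrist_force']))
E
python3 - <<'E'
from h import *
L=21; HU=np.array([.567,-.243,.038]); Y=CY-np.radians(60)
robot.goto(*tcp(HU+[0,0,.1],Y,L)); st('above')
robot.move_straight(tcp(HU,Y,L)[0],vel=.1,contact_N=8); st('down')
robot.grip(0,30); st('gripped')
robot.move_straight(tcp(HU+[0,0,.20],Y,L)[0],vel=.2); st('up')
f=robot.grab_frame('side'); save('s1.png',cv2.resize(f['image'][130:330,300:500],None,fx=3,fy=3))
E
```

```text
above 5.04 [ 0.567 -0.246  0.131] [-3.142  0.366  1.768] [-0.473  0.598  0.906  1.961 -0.242  0.611  0.68 ] op 0.718 gf 0.0 [ 0.337  0.061 -0.263]
down 6.19 [ 0.568 -0.246  0.031] [3.14  0.367 1.768] [-0.365  0.729  0.755  2.005 -0.341  0.425  0.709] op 0.715 gf 0.0 [-0.228 -0.874  0.601]
gripped 6.59 [ 0.568 -0.246  0.031] [3.141 0.367 1.768] [-0.365  0.728  0.755  2.005 -0.341  0.425  0.709] op 0.317 gf 29.5 [-1.181  1.368  5.244]
up 7.74 [ 0.567 -0.245  0.229] [-3.139  0.365  1.769] [-0.577  0.482  1.035  1.877 -0.141  0.805  0.647] op 0.315 gf 29.5 [-0.217 -0.581 -0.249]
```

View pics/s1.png

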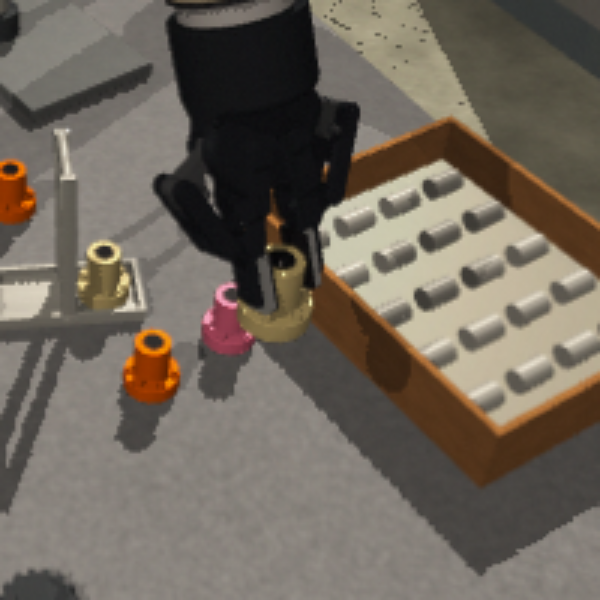

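The hub is held upright between the pads (crop ~(275,290)). Next I move to the better arm branch above the pocket.

```bash
python3 - <<'E'
from h import *
L=21; EP=BAIL-[0,0,.15]-.031*ax(CY)+[0,0,.043]
robot.move_joints([-.17,.05,-.05,2.15,.5,.5,.55]); st('seed')
robot.goto(*tcp(EP+[0,0,.15],CY,L)); st('above')
for h in(0,.03,.08): 
    j=robot.inverse_kinematics(*tcp(EP+[0,0,h],CY,L)); print(h,j is not None and np.array(j))
f=robot.grab_frame('side'); save('s2.png',cv2.resize(f['image'][100:300,240:440],None,fx=3,fy=3))
# held hub centre: cream pixels near the tool
c=cloud(f); s=robot.sense(); g=np.array(s['tcp_pos']); im=f['image'].astype(int)
m=(im[...,0]>120)&(im[...,0]-im[...,2]>40)&(im[...,1]-im[...,2]>25)&(np.linalg.norm(c-g,axis=2)<.06)
q=c[m]; print(len(q),q.min(0),q.max(0),g)
E
```

```text
seed 8.81 [0.551 0.009 0.263] [3.038 0.53  2.697] [-0.17   0.051 -0.047  2.15   0.5    0.501  0.55 ] op 0.322 gf 29.5 [-0.684 -0.226 -0.83 ]
above 9.24 [0.514 0.012 0.185] [-3.141  0.367  2.813] [-0.162  0.147 -0.054  2.195  0.402  0.517  0.705] op 0.31 gf 29.6 [ 1.14  -0.602  1.06 ]
0 [-0.175  0.433 -0.046  2.308  1.194  0.22  -0.121]
0.03 [-0.293  0.367  0.095  2.301  0.767  0.217  0.304]
0.08 [-0.22   0.264  0.007  2.264  0.568  0.346  0.521]
107 [ 0.489 -0.01   0.154] [0.531 0.029 0.202] [0.515 0.012 0.186]
```

View pics/s2.png

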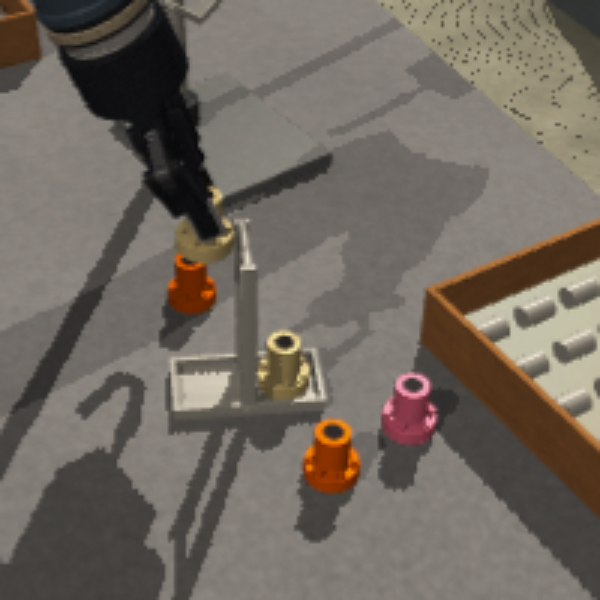

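The hub is held upright above the near pocket, at crop (205,235). Its measured centre is about (0.510, 0.010), against 0.511, 0.013 for the pocket. Lowering it now.

```bash
python3 - <<'E'
from h import *
L=21; EP=BAIL-[0,0,.15]-.0315*ax(CY)+[0,0,.042]
try:
    robot.move_straight(tcp(EP+[0,0,.03],CY,L)[0],vel=.12); st('h30')
    print(robot.move_straight(tcp(EP+[0,0,-.001],CY,L)[0],vel=.04,contact_N=4)); st('down')
except robot.IKError as e: print(e); st('err')
E
```

```text
h30 10.45 [0.513 0.013 0.065] [3.141 0.367 2.815] [-0.298  0.368  0.1    2.302  0.771  0.213  0.299] op 0.316 gf 29.6 [-0.33  -0.518 -0.388]
True
down 11.18 [0.513 0.013 0.035] [3.141 0.367 2.815] [-0.186  0.433 -0.032  2.31   1.198  0.214 -0.128] op 0.317 gf 30.2 [-2.02  -0.022  4.551]
```

```bash
python3 - <<'E'
from h import *
L=21; EP=BAIL-[0,0,.15]-.0315*ax(CY)+[0,0,.042]
robot.grip(.55); st('open')
try:
    robot.move_straight(tcp(EP+[0,0,.15],CY,L)[0],vel=.15); st('up')
except robot.IKError as e: print(e)
for ln in(25,26,27,28,30):
    z=ori(CY,ln)[1]
    for b in(.07,.0):
        j=robot.inverse_kinematics(*tcp(BAIL-[0,0,.014]-b*z,CY,ln)); print(ln,b,j is not None and np.array(j))
f=robot.grab_frame('side'); save('s3.png',cv2.resize(f['image'][100:300,240:440],None,fx=3,fy=3))
import pickle; pickle.dump(f,open('side0.pkl','wb')); f=robot.grab_frame('top'); pickle.dump(f,open('top0.pkl','wb'))
E
python3 fit.py | grep -E "bar|pan|hub"
```

```text
open 11.52 [0.512 0.012 0.034] [-3.141  0.365  2.815] [-0.187  0.435 -0.031  2.311  1.197  0.214 -0.127] op 0.548 gf 0.0 [-0.131 -0.181 -0.496]
up 12.68 [0.512 0.013 0.184] [-3.139  0.363  2.816] [ 0.167  0.172 -0.418  2.181  0.517  0.55   0.6  ] op 0.547 gf 0.0 [-0.066  0.611 -0.341]
25 0.07 [ 0.128  0.143 -0.392  2.213  0.626  0.505  0.484]
25 0.0 [ 0.044  0.286 -0.28   2.223  0.873  0.39   0.258]
26 0.07 [ 0.112  0.138 -0.383  2.226  0.666  0.49   0.44 ]
26 0.0 [ 0.021  0.282 -0.258  2.234  0.926  0.377  0.201]
27 0.07 [ 0.096  0.134 -0.373  2.239  0.709  0.477  0.392]
27 0.0 [-0.004  0.279 -0.235  2.246  0.982  0.365  0.141]
28 0.07 [ 0.08   0.13  -0.362  2.252  0.756  0.465  0.341]
28 0.0 [-0.031  0.276 -0.211  2.257  1.042  0.354  0.076]
30 0.07 [ 0.044  0.123 -0.34   2.279  0.857  0.445  0.229]
30 0.0 [-0.09   0.271 -0.155  2.28   1.172  0.336 -0.064]
side pan 378 ((538.7470703125, 1.9801483154296875), (67.40478515625, 123.98542022705078), 70.21051788330078)
side bar 93 mid [0.5379 0.0009] len 0.06396078892122975 ztop 0.15389928200807573 dir 70.94518778643426
side hub_in 127 [0.5549 0.0008 0.0478] [0.049  0.0608 0.0193]
top pan 187 ((548.3767700195312, 3.6884918212890625), (157.99005126953125, 126.97551727294922), 1.216982126235962)
top bar 79 mid [0.5416 0.0049] len 0.061822062080160514 ztop 0.15651871216902938 dir 71.00015063923459
top hub_in 72 [0.56   0.0014 0.0496] [0.0503 0.053  0.0153]
```

View pics/s3.png

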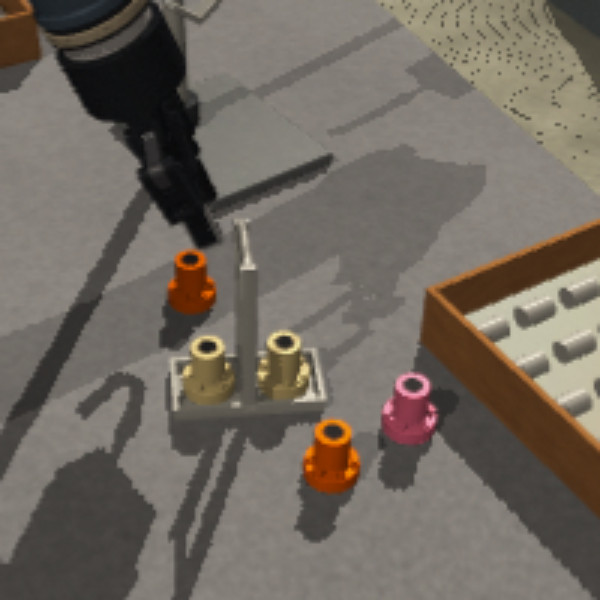

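Both hubs are upright in their pockets, at crop (207,370) and (284,365). Now I grasp the bail.

```bash
python3 - <<'E'
from h import *
L=28; z=ori(CY,L)[1]; G=BAIL-[0,.0005,.014]+.002*z
robot.grip(1.0)
robot.goto(*tcp(G-.07*z,CY,L)); st('pre')
print(robot.move_straight(tcp(G,CY,L)[0],vel=.1,contact_N=6)); st('in')
robot.grip(0,80); st('grip')
HY=np.radians(11.5); HK=np.array([.607,.2525,.215])
off=G-BAIL; 
def goal(bar,yaw): # TCP for bar position: offset rotated with the yaw
    R=Rot.from_euler('z',yaw-CY).as_matrix(); return tcp(np.array(bar)+R@off,yaw,L)
for b,y in[(BAIL+[0,0,.1],CY),(HK-.08*ax(HY)+[0,0,.03],HY),(HK+[0,0,.03],HY),(HK-[0,0,.05],HY)]:
    j=robot.inverse_kinematics(*goal(b,y)); print(j is not None and np.array(j))
E
```

```text
pre 13.6 [0.513 0.012 0.189] [-3.141  0.488  2.816] [ 0.078  0.134 -0.359  2.253  0.76   0.462  0.339] op 0.998 gf 0.0 [-0.228  0.258  0.2  ]
False
in 14.45 [0.545 0.002 0.127] [3.141 0.489 2.815] [ 0.005  0.283 -0.249  2.254  1.067  0.362  0.056] op 1.005 gf 0.0 [ 0.295  0.277 -0.35 ]
grip 14.8 [0.545 0.001 0.128] [3.141 0.491 2.815] [ 0.004  0.282 -0.248  2.254  1.068  0.362  0.055] op 0.711 gf 87.4 [-1.872 -0.65   6.16 ]
[ 0.182  0.129 -0.424  2.15   0.626  0.533  0.527]
[-0.041  0.217 -0.607  2.081  0.667  0.515  0.636]
[-0.068  0.34  -0.558  1.92   0.684  0.56   0.693]
[-0.128  0.443 -0.497  1.992  0.952  0.446  0.424]
```

```bash
cat >> h.py <<'E'
LB=28; OFF=-np.array([0,.0005,.014])+.002*ori(CY,LB)[1]; HY=np.radians(11.5); HK=np.array([.607,.2525,.215])
def goal(bar,yaw):
    R=Rot.from_euler('z',yaw-CY).as_matrix(); return tcp(np.array(bar)+R@OFF,yaw,LB)
def box(c,lo,hi): Q=c.reshape(-1,3); return Q[np.all((Q>lo)&(Q<hi),axis=1)]
E
python3 - <<'E'
from h import *
robot.move_straight(goal(BAIL+[0,0,.03],CY)[0],vel=.06); st('lift')
robot.move_straight(goal(BAIL+[0,0,.10],CY)[0],vel=.1); 
p,o=goal(HK-.085*ax(HY)+[0,0,.035],HY); robot.move_straight(p,vel=.1,attitude=o); robot.sleep(.3); st('pre')
for n in('side','top'):
    f=robot.grab_frame(n); c=cloud(f)
    u=slice(50,250) ; save(n+'4.png',cv2.resize(f['image'][50:250,220:420] if n=='side' else f['image'][100:300,130:330],None,fx=3,fy=3))
    q=box(c,[.57,.22,.195],[.66,.29,.235]); q=q[(q[:,:2]-HK[:2])@ax(HY)>-.03]
    print(n,'hook',len(q),q.min(0),q.max(0))
    a=HK-.085*ax(HY); d=c.reshape(-1,3); w=np.c_[(d[:,:2]-a[:2])@ax(HY),(d[:,:2]-a[:2])@ax(HY+np.pi/2),d[:,2]]
    r=w[(abs(w[:,0])<.015)&(abs(w[:,1])<.023)&(abs(w[:,2]-.25)<.02)]; print(n,'bar(local)',len(r),r.size and (np.median(r,0),r.max(0)))
    r=w[(abs(w[:,0])<.09)&(abs(w[:,1])<.05)&(w[:,2]>.09)&(w[:,2]<.118)]; print('rim slope',len(r),np.polyfit(r[:,0],r[:,2],1))
E
```

```text
lift 15.45 [0.544 0.001 0.156] [-3.141  0.487  2.815] [ 0.063  0.233 -0.31   2.228  0.905  0.41   0.227] op 0.71 gf 86.9 [ 0.511 -0.305 -4.708]
pre 19.1 [0.529 0.236 0.227] [-3.142  0.489 -2.941] [-0.043  0.2   -0.603  2.085  0.641  0.519  0.656] op 0.708 gf 86.9 [ 0.811 -0.193 -3.286]Traceback (most recent call last):
  File "<stdin>", line 8, in <module>
ValueError: matmul: Input operand 1 has a mismatch in its core dimension 0, with gufunc signature (n?,k),(k,m?)->(n?,m?) (size 3 is different from 2)
```

View pics/side4.png

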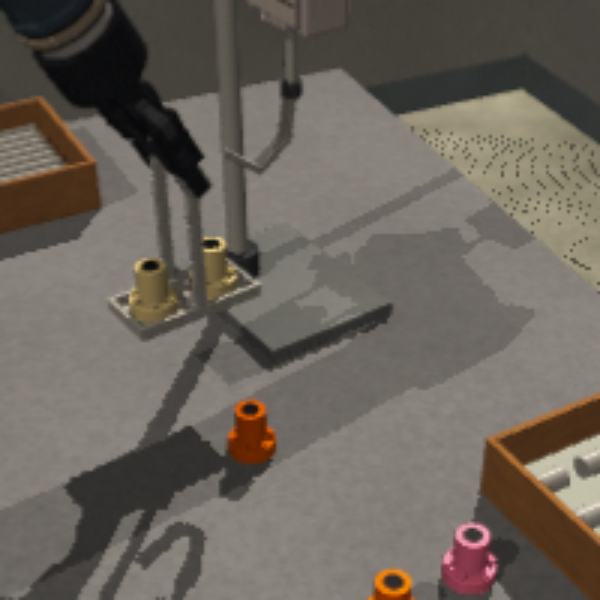

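The carrier is held level in front of the hook (V at crop (260,165)). Now I check the bar position and tilt numerically.

```bash
cat > m.py <<'E'
from h import *
def meas(adv):
  for n in('side','top'):
    c=cloud(robot.grab_frame(n)); d=c.reshape(-1,3)[:]; a=HK[:2]; e=ax(HY)[:2]; g=ax(HY+np.pi/2)[:2]
    w=np.c_[(d[:,:2]-a)@e,(d[:,:2]-a)@g,d[:,2]]; w=w[~np.isnan(w[:,0])]
    r=w[(w[:,0]>-.035)&(w[:,0]<.035)&(abs(w[:,1])<.02)&(w[:,2]>.19)&(w[:,2]<.235)]
    if adv<-.06: print(n,'hook local',len(r),r.min(0),r.max(0))
    v=w-[adv,0,0]
    r=v[(abs(v[:,0])<.02)&(abs(v[:,1])<.024)&(abs(v[:,2]-.25)<.022)]; print(n,'bar',len(r),len(r) and (np.median(r,0),r.max(0)))
    r=v[(abs(v[:,0])<.075)&(abs(v[:,1])<.05)&(v[:,2]>.09)&(v[:,2]<.12)]; print(n,'rim slope',len(r),np.polyfit(r[:,0],r[:,2],1),r.min(0),r.max(0))
if __name__=='__main__': meas(-.085)
E
python3 m.py
```

```text
side hook local 109 [-0.03042248 -0.00895282  0.20318356] [0.03148878 0.01080368 0.23391702]
side bar 1 (array([-0.00550613,  0.02260351,  0.23212423]), array([-0.00550613,  0.02260351,  0.23212423]))
side rim slope 593 [0.00048873 0.10880801] [-0.06510533 -0.03580784  0.09569873] [0.06193009 0.03150716 0.11999999]
top hook local 122 [-0.02855017 -0.00472379  0.20557643] [0.03092495 0.01086582 0.23410849]
top bar 27 (array([ 0.00386884, -0.00399118,  0.25273631]), array([0.00673174, 0.0108692 , 0.25677071]))
top rim slope 376 [-0.00446213  0.1085825 ] [-0.06011616 -0.03232427  0.0961184 ] [0.0652429  0.03182072 0.11986541]
```

```bash
python3 - <<'E'
from h import *
def fz(k=12):
    a=[]
    for _ in range(k): robot.sleep(.02); a.append(robot.sense()['wrist_force'])
    return np.mean(a,0).round(2)
HK=HK+.0015*ax(HY+np.pi/2)
print('load',fz())
print('hit',robot.move_straight(goal(HK+[0,0,.032],HY)[0],vel=.08,contact_N=5)); st('in')
robot.move_straight(goal(HK+[0,0,.006],HY)[0],vel=.03); print(0.006,fz())
for h in(-.006,-.014,-.020,-.025):
    robot.move_straight(goal(HK+[0,0,h],HY)[0],vel=.025); print(h,fz())
st('dn')
f=robot.grab_frame('side'); save('side5.png',cv2.resize(f['image'][20:220,220:420],None,fx=3,fy=3))
E
```

```text
load [-0.15 -0.   -3.6 ]
hit False
in 20.67 [0.611 0.254 0.224] [-3.141  0.488 -2.94 ] [-0.061  0.34  -0.571  1.918  0.687  0.567  0.689] op 0.711 gf 86.9 [-0.181  0.566 -2.792]
0.006 [-0.   -0.06 -3.49]
-0.006 [-1.24 -0.76 -2.54]
-0.014 [-1.11 -0.04 -1.71]
-0.02 [-2.22 -0.22 -0.9 ]
-0.025 [-2.11 -0.36 -0.47]
dn 24.52 [0.612 0.255 0.167] [-3.142  0.489 -2.941] [-0.141  0.402 -0.479  1.973  0.831  0.468  0.536] op 0.713 gf 87.2 [-2.336  0.648 -0.946]
```

View pics/side5.png

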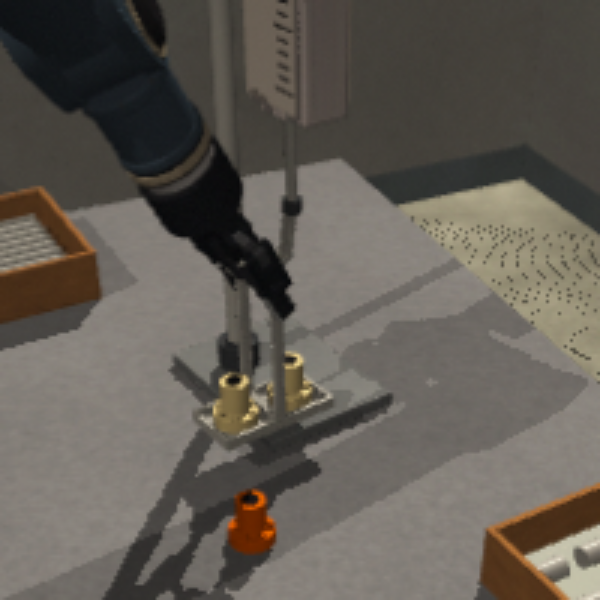

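The hook is carrying the load with the carrier level. The slight −x force means the bar is riding the V's +x flank, so I ease back 3 mm, finish lowering and open gradually.

```bash
python3 - <<'E'
from h import *
def fz(k=12):
    a=[]
    for _ in range(k): robot.sleep(.02); a.append(robot.sense()['wrist_force'])
    return np.mean(a,0).round(2)
B=HK+.0015*ax(HY+np.pi/2)
for dx,h in((-.002,-.026),(-.004,-.027),(-.004,-.030)):
    robot.move_straight(goal(B+dx*ax(HY)+[0,0,h],HY)[0],vel=.02); print(dx,h,fz())
E
```

```text
-0.002 -0.026 [ 5.    1.07 -0.42]
-0.004 -0.027 [6.51 1.07 0.05]
-0.004 -0.03 [6.14 1.08 0.04]
```

```bash
python3 - <<'E'
from h import *
def fz(k=12):
    a=[]
    for _ in range(k): robot.sleep(.02); a.append(robot.sense()['wrist_force'])
    return np.mean(a,0).round(2)
B=HK+.0015*ax(HY+np.pi/2)
for dx,h in((-.002,-.030),(-.001,-.030)):
    robot.move_straight(goal(B+dx*ax(HY)+[0,0,h],HY)[0],vel=.02); f=fz(); print(dx,h,f)
    if abs(f[0])<2: break
for o in(.73,.75,.80,.87,.95,1.0): robot.grip(o); robot.sleep(.15); s=robot.sense(); print(o,s['opening'],s['gripper_force'],np.array(s['wrist_force']).round(2))
robot.sleep(.5); st('open')
f=robot.grab_frame('side'); save('side6.png',cv2.resize(f['image'][20:220,220:420],None,fx=3,fy=3))
E
```

```text
-0.002 -0.03 [4.94 0.98 0.33]
-0.001 -0.03 [2.48 0.69 0.29]
0.73 0.7283070778512475 0.0 [-0.78  0.03  0.36]
0.75 0.7520555083036008 0.0 [-0.08 -0.64 -0.42]
0.8 0.8005702154741718 0.0 [ 0.78  0.32 -0.06]
0.87 0.8692460867277805 0.0 [-0.89  0.28 -0.75]
0.95 0.9513406083741334 0.0 [-0.3  -0.73  0.06]
1.0 1.0021577736770368 0.0 [0.21 0.33 0.11]
open 29.65 [0.611 0.254 0.162] [-3.142  0.489 -2.941] [-0.149  0.406 -0.469  1.98   0.846  0.458  0.52 ] op 1.001 gf 0.0 [ 0.827 -0.171  0.088]
```

View pics/side6.png

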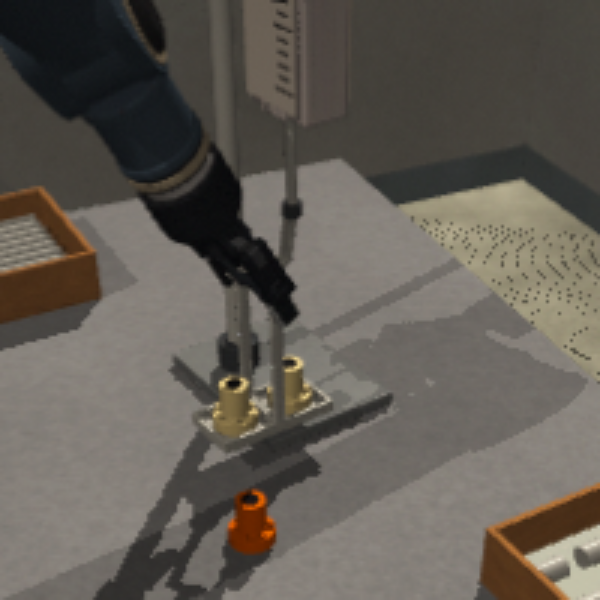

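The carrier is released and hanging level with both hubs in their pockets. I back off along the tool axis, let it settle and check.

```bash
python3 - <<'E'
from h import *
p=np.array(robot.sense()['tcp_pos']); z=ori(HY,LB)[1]
print(robot.move_straight(p-.13*z,vel=.06,contact_N=4)); st('back')
robot.sleep(2.0)
def m():
    c=cloud(robot.grab_frame('top')); d=c.reshape(-1,3); e=ax(HY)[:2]; g=ax(HY+np.pi/2)[:2]
    v=np.c_[(d[:,:2]-HK[:2])@e,(d[:,:2]-HK[:2])@g,d[:,2]]; v=v[~np.isnan(v[:,0])]
    r=v[(abs(v[:,0])<.075)&(abs(v[:,1])<.045)&(v[:,2]>.02)&(v[:,2]<.058)]; b=v[(abs(v[:,0])<.02)&(abs(v[:,1])<.035)&(v[:,2]>.165)&(v[:,2]<.21)]
    print('rim slope',np.polyfit(r[:,0],r[:,2],1),'bail',len(b),np.median(b,0),b.max(0))
m(); robot.sleep(1); m()
f=robot.grab_frame('side'); save('side7.png',cv2.resize(f['image'][20:220,220:420],None,fx=3,fy=3))
E
```

```text
False
back 32.02 [0.551 0.242 0.277] [-3.142  0.488 -2.941] [ 0.015  0.183 -0.65   1.978  0.522  0.621  0.801] op 1.001 gf 0.0 [-0.305  0.309  0.878]
rim slope [0.001 0.045] bail 158 [-0.     0.002  0.189] [0.02  0.033 0.199]
rim slope [0.006 0.045] bail 157 [0.    0.001 0.188] [0.02  0.033 0.197]
```

View pics/side7.png

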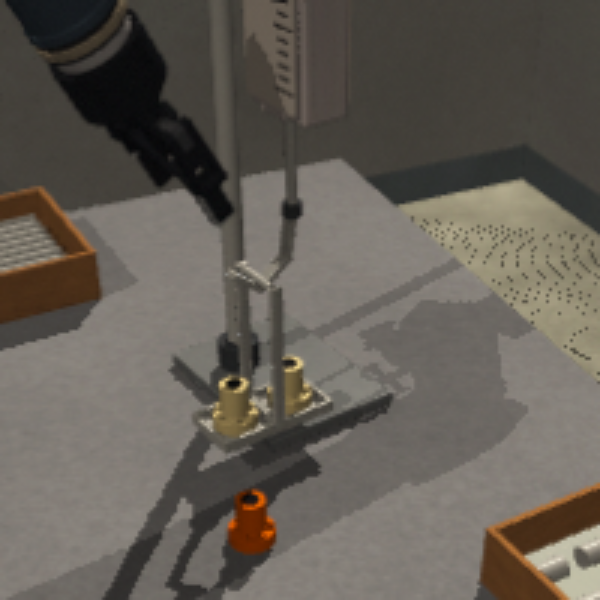

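The carrier hangs free and level in the hook at about 30 mm of travel, with both hubs seated at crop (235,405) and (291,380). The robot is clear of it, so I'm handing in.

```bash
python3 -c "
from plant import robot
print(robot.close_job())"
```

```text
the job is handed in; nothing more can be done
None
```

The job is handed in: the loose hub stands in the near pocket, and the carrier hangs level and still in the scale's hook at about 30 mm of travel, with both hubs seated and the robot clear; no verdict came back.

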